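# Ramp test of microscope specimen holders

### The arm

A 6-joint arm with a two-finger parallel gripper is mounted at the origin on the work surface. World frame = base frame: x ahead of the robot, y to its left, z up, the work surface at z = 0. Lengths are in m, angles in rad, forces in N, time in s.
With the tool pointing down it reaches from about 0.375 to 0.975 m from the base axis. Payload 3.8 kg.
Tool frame: the origin (TCP) lies midway between the tips of the shut fingers; the grasp point (between the pads) lies 19 mm behind it; x points along the fingers, z is the direction in which the jaws open and shut, and the axes are right-handed (so a half turn about x gives the same grasp; the last joint's range is limited). The gripper opens to 85 mm and grips with 20 to 120 N. Pads are 22 mm wide; open, the fingers measure 114 mm over their backs; the gripper's body (76 mm by 85 mm) begins 54 mm behind the grasp point. The pads swing forward as they close: fully open they stand 13 mm farther back than shut.
Start: joints at [-1.332, 0.264, 1.604, -0, 1.274, -0.037], TCP at [0.184, -0.649, 0.231] pointing down, gripper open.
Joint ranges: [-2.63, 2.63], [-0.94, 2.18], [0.31, 2.57], [-1.31, 4.45], [0, 2.66], [-2.55, 2.55]. Speed limits (rad/s): [2.57, 2.57, 3.14, 3.14, 3.14, 3.14].

### API

Orientations are given as a rotation vector (axis times angle).
In Python, from workcell import * gives the robot as it stands. The module is installed in compiled form; this text tells all that it offers.
- The arm moves only by the tool carry_out, never from a script. Its arguments are lists of equal length, an entry for each row: "offset": the shift along the tool's x, y, z in cm, a list of three; "delta_rot": the turn, a rotation vector about the tool's x, y, z in degrees, a list of three. A call has exactly 5 rows; each row shifts and turns the commanded pose from where the row before left it, along the tool's axes as they then stand; what a row does not reach is not made up. A row lasts 1/12 s, in which the tool goes at most 41.7 mm and 7.16 degrees, less where a joint would pass 70% of its speed; a pose out of reach is approached as far as the arm can. A call is refused whole if a number of a shift passes 4.17 or a number of a turn 7.16, either way. A call with a gripper value outside its range is refused whole. "fingers" is the opening, from -1 (shut) to 1 (fully open), set as the call begins (left out, the last holds). The fingers move at their own pace and stop on an object; "newtons" is the grip in N (left out, the last holds). Time passes only in rows, so rows that do not move let the fingers close, or fill a call up. It gives the time, the measured TCP pose, the force and the opening at its end, in the units of the state.
- read_state(): the state, without advancing time (a new reading comes with each control period).
- read_camera(name): name is "scene" or "top"; returns (picture, depth): 384x512x3 uint8, red, green, blue; 384x512 float32, m along the optical axis (not along the pixel's ray), 0 where there is no reading.
- get_calibration(name): a dict with "fx", "fy", "cx", "cy" (pixels), "distortion" ([k1, k2, p1, p2, k3] as OpenCV has them; the pictures are not rectified), "R" (3x3) and "t" (3): a world point X has camera coordinates R X + t. Camera axes: x right, y down, z forward; pixel columns grow to the right and rows downward; lengths in m; the calibration is good to about 2 mm. A picture is of the moment at which its call begins. get_calibration takes no time and is no camera call.
- finish_job(): hands the job in, once; it reports no verdict.
The state is a dict: "time": time; "q": joint angles; "joint_vel": joint speeds; "joint_torque": joint torques, N m; "tool_pos": TCP position; "tcp_rot": TCP orientation; "wrist_force": force on the tool from outside, world axes, zero at the start; "torque": the same for the moment, N m; "width": opening from 0.0 (shut) to 1.0 (fully open).
Only numpy, scipy, OpenCV 4.12 (cv2) and the standard library are available. Lean on these libraries where they do the work, as an engineer would, in place of code of your own. Each camera call takes 0.05 s, during which the arm holds its last target. There are 200 camera calls.

### The job

Find out which of the four specimen holders grip: with all of them standing on the test ramp, raise the plate by its handle to its end stop (or very nearly) without touching the holders, and wait until the ones that slip have slid into the catch trough. Lower the plate level again, leave the slipped holders lying in the trough, and put each holder that stayed on the plate into the white tray, set down upright and not dropped. Do not disturb the other things on the bench.

Things in the scene. Friction and masses are not known exactly. Their poses are not given: they have to be found in the camera images.
- ramp: fixed friction test ramp: white frame 250 x 220 mm, hinged plate, catch trough at the plate's low end. Origin on the table under the middle; z up, x along the hinge, y uphill to the handle. Level plate: y = -60 to 160 mm, x = -125 to 125 mm, upper face 28 mm above the table. Holders start in four lanes at x = -83, -28, 28, 83 mm, y = 25 to 95 mm.
- ramp_plate (a joint): tilt of the aluminium plate, rad: 0 level (at the start), grows as the handle end rises, end stop 0.42 (24 degrees). Friction hinge: stays where left; about 10 N up at the handle raises it, a light push lowers it. Hinge axis along the ramp's x, at ramp y = -60 mm, 23 mm above the table.
- ramp_handle (a point): middle of the plate's black round bar handle (moves with the plate): 16 mm thick, 88 mm free between its posts, parallel to the ramp's x. With the plate level: ramp y = 202 mm, 49 mm above the table, 262 mm out from and 26 mm above the hinge axis, 42 mm beyond the plate's end edge.
- ramp_hinge (a point): middle of the plate's low end edge at its upper face when level (28 mm above the table, 5 mm above the hinge axis); z up, x along the hinge, y uphill
- trough_floor (a point): centre of the grey catch trough's floor, 6 mm above the table, at the plate's low end: inside 270 mm along the ramp's x by 107 mm, open to the plate, other walls 55 mm tall
- tray: fixed open white tray for holders that grip, 200 (x) x 140 (y) x 16 mm tall, walls and floor 5 mm thick (inside 190 x 130 mm, floor 5 mm above the table). Origin at the centre of its underside, z up.
- holder_1_mid (a point): one of four specimen holders that look alike: aluminium block 32 (x) x 40 (y) x 26 mm tall with its four 4 mm feet, dark specimen let into the top, about 90 g. Its feet slip or grip on the plate: seen only by tilting; numbers mean nothing. Point: block centre, 13 mm above what it stands on; z up. Starts on the level plate, y along the slope within 9 degrees.
- holder_2_mid (a point): one of four specimen holders that look alike: aluminium block 32 (x) x 40 (y) x 26 mm tall with its four 4 mm feet, dark specimen let into the top, about 90 g. Its feet slip or grip on the plate: seen only by tilting; numbers mean nothing. Point: block centre, 13 mm above what it stands on; z up. Starts on the level plate, y along the slope within 9 degrees.
- holder_3_mid (a point): one of four specimen holders that look alike: aluminium block 32 (x) x 40 (y) x 26 mm tall with its four 4 mm feet, dark specimen let into the top, about 90 g. Its feet slip or grip on the plate: seen only by tilting; numbers mean nothing. Point: block centre, 13 mm above what it stands on; z up. Starts on the level plate, y along the slope within 9 degrees.
- holder_4_mid (a point): one of four specimen holders that look alike: aluminium block 32 (x) x 40 (y) x 26 mm tall with its four 4 mm feet, dark specimen let into the top, about 90 g. Its feet slip or grip on the plate: seen only by tilting; numbers mean nothing. Point: block centre, 13 mm above what it stands on; z up. Starts on the level plate, y along the slope within 9 degrees.
- petri_dish: bystander: closed glass dish, diameter 94 mm, 15 mm tall; origin at the centre of its underside
- slide_box: bystander: grey plastic slide box 85 x 32 x 28 mm; origin at the centre of its underside
- oil_bottle: bystander: small amber bottle, diameter 34 mm, 75 mm tall; origin at the centre of its underside
- objective: bystander: steel microscope objective standing on its thread, diameter 32 mm, 48 mm tall; origin at the centre of its underside
- lens_canister: bystander: white plastic canister, diameter 38 mm, 55 mm tall; origin at the centre of its underside
- lens_brush: bystander: cleaning brush with a wooden handle lying flat, 150 mm long
- eyepiece: bystander: black eyepiece standing up, diameter 38 mm, 46 mm tall; origin at the centre of its underside
Things that resemble listed ones, but are neither listed nor needed, are in the scene too. What is shaped like the part that bears holder_4_mid but blue is not meant.

How it is judged:
On the way:
1. the plate is raised to within 0.06 rad of its end stop; each holder rests untouched, the two that grip on the plate, the others slid into the trough (value of joint ramp_plate above 0.36 rad and ((x of holder_1_mid in the frame of ramp between -0.125 and 0.125 m and y of holder_1_mid in the frame of ramp between -0.03 and 0.16 m and z of holder_1_mid in the frame of ramp above 0.033 m and contact force between holder_1 and the fingers below 0.1 N) or (x of holder_1_mid in the frame of ramp between -0.135 and 0.135 m and y of holder_1_mid in the frame of ramp between -0.167 and -0.066 m and z of holder_1_mid in the frame of ramp below 0.045 m)) and ((x of holder_2_mid in the frame of ramp between -0.125 and 0.125 m and y of holder_2_mid in the frame of ramp between -0.03 and 0.16 m and z of holder_2_mid in the frame of ramp above 0.033 m and contact force between holder_2 and the fingers below 0.1 N) or (x of holder_2_mid in the frame of ramp between -0.135 and 0.135 m and y of holder_2_mid in the frame of ramp between -0.167 and -0.066 m and z of holder_2_mid in the frame of ramp below 0.045 m)) and ((x of holder_3_mid in the frame of ramp between -0.125 and 0.125 m and y of holder_3_mid in the frame of ramp between -0.03 and 0.16 m and z of holder_3_mid in the frame of ramp above 0.033 m and contact force between holder_3 and the fingers below 0.1 N) or (x of holder_3_mid in the frame of ramp between -0.135 and 0.135 m and y of holder_3_mid in the frame of ramp between -0.167 and -0.066 m and z of holder_3_mid in the frame of ramp below 0.045 m)) and ((x of holder_4_mid in the frame of ramp between -0.125 and 0.125 m and y of holder_4_mid in the frame of ramp between -0.03 and 0.16 m and z of holder_4_mid in the frame of ramp above 0.033 m and contact force between holder_4 and the fingers below 0.1 N) or (x of holder_4_mid in the frame of ramp between -0.135 and 0.135 m and y of holder_4_mid in the frame of ramp between -0.167 and -0.066 m and z of holder_4_mid in the frame of ramp below 0.045 m)) and (y of each of holder_1_mid, holder_2_mid in the frame of ramp above -0.03 m or y of each of holder_1_mid, holder_3_mid in the frame of ramp above -0.03 m or y of each of holder_1_mid, holder_4_mid in the frame of ramp above -0.03 m or y of each of holder_2_mid, holder_3_mid in the frame of ramp above -0.03 m or y of each of holder_2_mid, holder_4_mid in the frame of ramp above -0.03 m or y of each of holder_3_mid, holder_4_mid in the frame of ramp above -0.03 m) and linear speed of each of holder_1, holder_2, holder_3, holder_4 below 0.01 m/s), for 0.4 s.
At the end, for the whole second after the job is handed in: The plate is level again (within 0.05 rad); every holder that stayed on the raised plate stands upright (within 0.15 rad) on the floor of the white tray, its centre inside the tray's inner walls; every holder that slid lies in the catch trough; all four are at rest (((x of holder_1_mid in the frame of tray between -0.095 and 0.095 m and y of holder_1_mid in the frame of tray between -0.065 and 0.065 m and z of holder_1_mid in the frame of tray between 0.01 and 0.026 m and angle between holder_1_mid's own z axis and vertical below 0.15 rad) or (x of holder_1_mid in the frame of ramp between -0.135 and 0.135 m and y of holder_1_mid in the frame of ramp between -0.167 and -0.066 m and z of holder_1_mid in the frame of ramp below 0.045 m)) and ((x of holder_2_mid in the frame of tray between -0.095 and 0.095 m and y of holder_2_mid in the frame of tray between -0.065 and 0.065 m and z of holder_2_mid in the frame of tray between 0.01 and 0.026 m and angle between holder_2_mid's own z axis and vertical below 0.15 rad) or (x of holder_2_mid in the frame of ramp between -0.135 and 0.135 m and y of holder_2_mid in the frame of ramp between -0.167 and -0.066 m and z of holder_2_mid in the frame of ramp below 0.045 m)) and ((x of holder_3_mid in the frame of tray between -0.095 and 0.095 m and y of holder_3_mid in the frame of tray between -0.065 and 0.065 m and z of holder_3_mid in the frame of tray between 0.01 and 0.026 m and angle between holder_3_mid's own z axis and vertical below 0.15 rad) or (x of holder_3_mid in the frame of ramp between -0.135 and 0.135 m and y of holder_3_mid in the frame of ramp between -0.167 and -0.066 m and z of holder_3_mid in the frame of ramp below 0.045 m)) and ((x of holder_4_mid in the frame of tray between -0.095 and 0.095 m and y of holder_4_mid in the frame of tray between -0.065 and 0.065 m and z of holder_4_mid in the frame of tray between 0.01 and 0.026 m and angle between holder_4_mid's own z axis and vertical below 0.15 rad) or (x of holder_4_mid in the frame of ramp between -0.135 and 0.135 m and y of holder_4_mid in the frame of ramp between -0.167 and -0.066 m and z of holder_4_mid in the frame of ramp below 0.045 m)) and (y of each of holder_1_mid, holder_2_mid in the frame of tray below 0.066 m or y of each of holder_1_mid, holder_3_mid in the frame of tray below 0.066 m or y of each of holder_1_mid, holder_4_mid in the frame of tray below 0.066 m or y of each of holder_2_mid, holder_3_mid in the frame of tray below 0.066 m or y of each of holder_2_mid, holder_4_mid in the frame of tray below 0.066 m or y of each of holder_3_mid, holder_4_mid in the frame of tray below 0.066 m) and value of joint ramp_plate below 0.05 rad and linear speed of each of holder_1, holder_2, holder_3, holder_4 below 0.01 m/s); the robot touches nothing.
It fails at once if a holder is dropped into the tray (faster than 0.7 m/s there while the fingers do not hold it) ((linear speed of holder_1 above 0.7 m/s and contact force between holder_1 and the fingers below 0.05 N and x of holder_1_mid in the frame of tray between -0.1 and 0.1 m and y of holder_1_mid in the frame of tray between -0.07 and 0.07 m) or (linear speed of holder_2 above 0.7 m/s and contact force between holder_2 and the fingers below 0.05 N and x of holder_2_mid in the frame of tray between -0.1 and 0.1 m and y of holder_2_mid in the frame of tray between -0.07 and 0.07 m) or (linear speed of holder_3 above 0.7 m/s and contact force between holder_3 and the fingers below 0.05 N and x of holder_3_mid in the frame of tray between -0.1 and 0.1 m and y of holder_3_mid in the frame of tray between -0.07 and 0.07 m) or (linear speed of holder_4 above 0.7 m/s and contact force between holder_4 and the fingers below 0.05 N and x of holder_4_mid in the frame of tray between -0.1 and 0.1 m and y of holder_4_mid in the frame of tray between -0.07 and 0.07 m)).
It fails at once if a holder lying in the trough is touched by the fingers ((x of holder_1_mid in the frame of ramp between -0.135 and 0.135 m and y of holder_1_mid in the frame of ramp between -0.167 and -0.066 m and z of holder_1_mid in the frame of ramp below 0.045 m and contact force between holder_1 and the fingers above 1 N) or (x of holder_2_mid in the frame of ramp between -0.135 and 0.135 m and y of holder_2_mid in the frame of ramp between -0.167 and -0.066 m and z of holder_2_mid in the frame of ramp below 0.045 m and contact force between holder_2 and the fingers above 1 N) or (x of holder_3_mid in the frame of ramp between -0.135 and 0.135 m and y of holder_3_mid in the frame of ramp between -0.167 and -0.066 m and z of holder_3_mid in the frame of ramp below 0.045 m and contact force between holder_3 and the fingers above 1 N) or (x of holder_4_mid in the frame of ramp between -0.135 and 0.135 m and y of holder_4_mid in the frame of ramp between -0.167 and -0.066 m and z of holder_4_mid in the frame of ramp below 0.045 m and contact force between holder_4 and the fingers above 1 N)).
It fails at once if a bystander is moved by more than 30 mm (distance of any of petri_dish, slide_box, oil_bottle, objective, lens_canister, lens_brush, eyepiece from where it was at the start of the episode above 0.03 m).
It also fails if it takes over 59 s, if anything falls off the work surface, if the arm or the gripper's body presses on something with over 40 N, if the wrist force passes 120 N, or if a joint passes its speed limit or range.

## Working session

There is one attempt and no reset: what is moved stays moved. The work goes in short steps, Python scripts to look and compute and a tool call to move; the robot and the scene stay as the last step left them, time stands still between calls to the robot, and variables do not carry over. Pictures are saved under pics/ and viewed, about 8 in all and at most 12, crops included, and the job is handed in when it is done.

Besides the shell and the picture viewer there is one more tool, called after "Request:" as a command line: name --argument value ..., lists and objects as JSON in quotes. carry_out: Moves the arm, as the interface text tells. Its arguments: {"type":"object","properties":{"offset":{"type":"array"},"delta_rot":{"type":"array"},"fingers":{"type":"number"},"newtons":{"type":"number"}},"required":["offset","delta_rot"]}

```bash
mkdir -p pics; cat > h.py <<'E'
from workcell import *
import numpy as np, cv2
from scipy.spatial.transform import Rotation as R
def K(c): return np.array([[c['fx'],0,c['cx']],[0,c['fy'],c['cy']],[0,0,1]]),np.array(c['distortion'],float)
def pts(name,d):
    "world point of each pixel, from depth"
    c=get_calibration(name);k,D=K(c);h,w=d.shape
    uv=np.stack(np.meshgrid(np.arange(w),np.arange(h)),-1).reshape(-1,1,2).astype(float)
    n=cv2.undistortPoints(uv,k,D).reshape(h,w,2)
    X=np.dstack([n*d[...,None],d])
    return (X-np.array(c['t']))@np.array(c['R'])
def ray(name,uv,z):
    c=get_calibration(name);k,D=K(c);Rm=np.array(c['R'])
    n=cv2.undistortPoints(np.array(uv,float).reshape(-1,1,2),k,D).reshape(-1,2)
    d=np.c_[n,np.ones(len(n))]@Rm;o=-Rm.T@np.array(c['t'])
    return o+d*((z-o[2])/d[:,2])[:,None]
def snap(name,fn):
    p,d=read_camera(name);cv2.imwrite(fn,p[...,::-1]);np.savez(fn[:-3]+'npz',p=p,d=d);return p,d
E
python3 - <<'E'
from h import *
for n in('top','scene'):
    p,d=snap(n,f'pics/{n}0.png');print(n,(d>0).mean())
    c=get_calibration(n);print(-np.array(c['R']).T@c['t'],np.array(c['R'])[2])
s=read_state();print(s['time'],s['tool_pos'],R.from_rotvec(s['tcp_rot']).as_matrix().round(3))
a=cv2.imread('pics/top0.png');cv2.imwrite('pics/top0b.png',cv2.resize(a,(800,600)))
E
```

```text
top 0.9960276285807291
[0.34944342 0.0078058  1.32276067] [ 0.17472787 -0.00999131 -0.98456607]
scene 0.9959309895833334
[1.17857053 0.66049364 0.61971798] [-0.56012548 -0.63824043 -0.52811798]
0.1 [ 0.18367143 -0.64884649  0.23007435] [[-0.     0.962  0.272]
 [ 0.002  0.272 -0.962]
 [-1.     0.    -0.002]]
```

View pics/top0b.png

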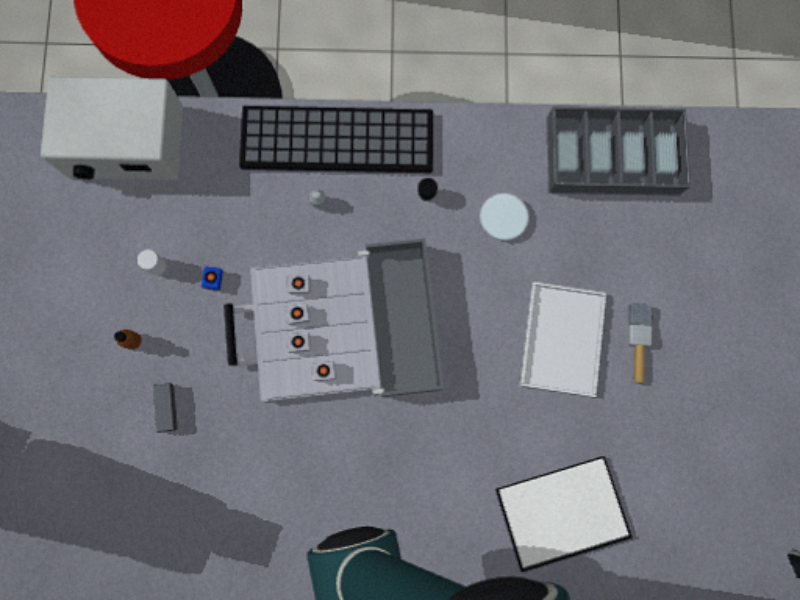

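View pics/scene0.png

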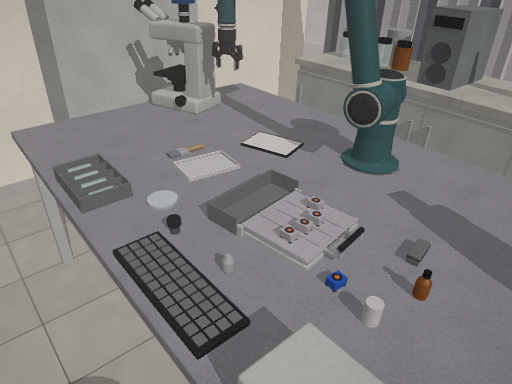

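The top view (800x600) shows:
- **Holders:** four grey ones on the plate at (298,283), (297,313), (298,341) and (323,370). The blue block at (211,278) is the decoy.
- **Handle:** the black bar at (230,334).
- **Trough:** at (405,318).
- **Tray:** the walled white one at (563,340). The black-rimmed flat sheet at (563,513) is a lookalike.

Next I measure these, using rays for position and depth and the second view for height.

```bash
cat > m.py <<'E'
from h import *
s=512/800
z=np.load('pics/top0.npz');p,d=z['p'],z['d'];P=pts('top',d)
z2=np.load('pics/scene0.npz');p2,d2=z2['p'],z2['d'];P2=pts('scene',d2)
def comp(m,amin):
    n,l,st,c=cv2.connectedComponentsWithStats(m.astype(np.uint8));return [(l==i,c[i],st[i,4]) for i in range(1,n) if st[i,4]>=amin]
def orange(p): 
    h=cv2.cvtColor(p,cv2.COLOR_RGB2HSV);return ((h[...,0]<15)&(h[...,1]>120)&(h[...,2]>110))
for n,p_,P_,b in(('top',p,P,(150,250,130,230)),('scene',p2,P2,(180,300,270,350))):
    for m,c,a in comp(orange(p_),2):
        if b[0]<c[1]<b[1] and b[2]<c[0]<b[3]: print(n,'orange',c.round(1),a,np.median(P_[m],0).round(4), ray(n,[c],.054).round(4)[0])
def plane(name,P,m):
    r=cv2.minAreaRect(np.argwhere(m)[:,::-1].astype(np.float32)); q=P[m];print(name,'n',m.sum(),'z',np.percentile(q[:,2],[5,50,95]).round(4))
    w=q[:,:2].astype(np.float32)*1000;r=cv2.minAreaRect(w);print('  rect mm',np.round(r[0],1),np.round(r[1],1),round(r[2],2));return r
# handle
dark=(p.max(2)<45)
for m,c,a in comp(dark,30):
    if 135<c[0]<160 and 180<c[1]<245: plane('handle top',P,m);print(c)
for m,c,a in comp(p2.max(2)<45,20):
    if 325<c[0]<370 and 220<c[1]<260: plane('handle scene',P2,m);print(c)
# tray : white above table
wh=(p.min(2)>150)
for m,c,a in comp(wh,200):
    if 330<c[0]<390 and 180<c[1]<255: plane('tray',P,m);print(c,a)
# tray walls in both depth maps
for n,PP in(('top',P),('scene',P2)):
    roi=(abs(PP[...,2]-.016)<.006)&(np.abs(PP[...,0]-P[218,360,0])<.14)&(np.abs(PP[...,1]-P[218,360,1])<.12); plane(n+' traywall',PP,roi)
# plate
c0=P[210,205];print('plate pix',c0)
for n,PP in(('top',P),('scene',P2)):
    roi=(abs(PP[...,2]-.028)<.004)&(np.hypot(*(PP[...,:2]-c0[:2]).transpose(2,0,1))<.2); cs=max(comp(roi,100),key=lambda t:t[2]);plane(n+' plate',PP,cs[0])
# trough walls
roi=(P[...,2]>.048)&(P[...,2]<.07)&(np.arange(512)[None]>225)&(np.arange(512)[None]<290)&(np.arange(384)[:,None]>145)&(np.arange(384)[:,None]<260);plane('trough rim',P,roi)
E
python3 m.py
```

```text
top orange [134.3 176.8] 12 [0.6224 0.3328 0.0275] [0.6171 0.326  0.054 ]
top orange [190.3 180.8] 12 [0.6071 0.165  0.0565] [0.6083 0.1644 0.054 ]
top orange [189.5 200. ] 12 [0.5519 0.1645 0.0537] [0.552  0.1646 0.054 ]
top orange [190.2 218.3] 12 [0.4998 0.1605 0.0566] [0.4993 0.1604 0.054 ]
top orange [206.5 236.7] 14 [0.4469 0.1125 0.0555] [0.4478 0.1126 0.054 ]
scene orange [315.5 199.5] 8 [0.4485 0.1082 0.0543] [0.4483 0.1085 0.054 ]
scene orange [316.2 213.3] 10 [0.5015 0.1569 0.0547] [0.4999 0.156  0.054 ]
scene orange [304.2 221.1] 12 [0.5517 0.1604 0.0548] [0.5521 0.1599 0.054 ]
scene orange [289.  229.2] 13 [0.6085 0.159  0.0543] [0.608  0.1594 0.054 ]
scene orange [336.9 276.4] 17 [0.6229 0.3289 0.0265] [0.6483 0.3442 0.054 ]
handle top n 187 z [0.0502 0.0561 0.0609]
  rect mm [427.  174.1] [357.7  81.9] 52.09
[147.28877005 214.15508021]
handle scene n 156 z [0.0508 0.0546 0.057 ]
  rect mm [514.9 282.4] [111.2  14.1] 6.54
[350.42307692 239.02564103]
tray n 2948 z [0.0006 0.0052 0.0162]
  rect mm [ 496.8 -201.4] [226.2 459. ] 8.93
[361.73846676 217.65535957] 2948
top traywall n 485 z [0.0102 0.015  0.0194]
  rect mm [ 518.3 -335.8] [144.  200.8] 82.5
scene traywall n 278 z [0.0103 0.014  0.0169]
  rect mm [ 518.4 -358.4] [188.7 198.2] 82.04
plate pix [0.52796489 0.12194518 0.02432357]
top plate n 5078 z [0.0248 0.0281 0.0314]
  rect mm [532.  149.4] [270.2 265.8] 6.11
scene plate n 3837 z [0.0252 0.0272 0.0291]
  rect mm [527.1 132.2] [280.6 305.8] 10.18
trough rim n 399 z [0.0503 0.0545 0.0585]
  rect mm [551.5 -31.9] [282.9 110.9] 7.13
```

```bash
cat >> h.py <<'E'
def plan(pos,yawdir=None,tilt_ok=True):
    "tool-frame shift (cm) and turn (deg) to world target; yawdir: wanted tool z direction (horizontal), tool down"
    s=read_state();T=R.from_rotvec(s['tcp_rot']);p=np.array(s['tool_pos'])
    print('t',round(s['time'],2),'tcp',p.round(4),'w',round(s['width'],3),'F',np.round(s['wrist_force'],1))
    sh=T.inv().apply(np.array(pos)-p)*100
    out=[sh.round(2)]
    if yawdir is not None:
        z=np.array([np.cos(yawdir),np.sin(yawdir),0]);x=np.array([0,0,-1.]);G=np.c_[x,np.cross(z,x),z]
        out.append(np.degrees((T.inv()*R.from_matrix(G)).as_rotvec()).round(2))
    print('shift cm',*out,'q',np.round(s['q'],2));return out
E
python3 - <<'E'
from h import *
print('handle top',ray('top',[(147.3,214.2)],.054),'scene',ray('scene',[(350.4,239.0)],.054))
plan([.45,-.3,.23],np.radians(-83.2))
s=R.from_rotvec(read_state()['tcp_rot'])
print(s.inv().apply([.066,.58,-.06]) *100)
E
```

```text
handle top [[0.50899873 0.28274429 0.054     ]] scene [[0.51880647 0.28339582 0.054     ]]
t 0.1 tcp [ 0.1837 -0.6488  0.2301] w 1.001 F [ 0.   0.5 -0.1]
shift cm [  0.06  35.13 -26.31] [ 9.   -0.12  0.01] q [-1.33  0.26  1.61 -0.    1.27 -0.04]
[  6.11062924  22.14550032 -53.99812058]
```

Request:
carry_out --offset '[[0,3.3,-2.4],[0,3.3,-2.4],[0,3.3,-2.4],[0,3.3,-2.4],[0,3.3,-2.4]]' --delta_rot '[[0,0,0],[0,0,0],[0,0,0],[0,0,0],[0,0,0]]' --fingers -0.05 --newtons 40

```text
time: 0.52
tool_pos: [0.3104, -0.4872, 0.2306]
tcp_rot: [1.005, 1.328, -1.004]
wrist_force: [1.0, -0.4, 0.2]
width: 0.47
```

Request:
carry_out --offset '[[0,3.3,-2.4],[0,3.3,-2.4],[0,3.3,-2.4],[0,3.3,-2.4],[0,1.5,-3.0]]' --delta_rot '[[0,0,0],[0,0,0],[0,0,0],[0,0,0],[0,0,0]]'

```text
time: 0.93
tool_pos: [0.4196, -0.326, 0.2311]
tcp_rot: [1.004, 1.326, -1.002]
wrist_force: [-0.1, -0.1, -0.4]
width: 0.476
```

Request:
carry_out --offset '[[0,1.5,-3.8],[0,1.5,-3.8],[0,1.5,-3.8],[0,1.5,-3.8],[0,1.5,-3.8]]' --delta_rot '[[0,0,0],[0,0,0],[0,0,0],[0,0,0],[0,0,0]]'

```text
time: 1.35
tool_pos: [0.4369, -0.1226, 0.2309]
tcp_rot: [1.004, 1.327, -1.004]
wrist_force: [1.0, -0.0, 0.0]
width: 0.474
```

Request:
carry_out --offset '[[0,1.5,-3.8],[0,1.5,-3.8],[0,1.5,-3.8],[0,1.5,-3.8],[0,1.5,-3.8]]' --delta_rot '[[0,0,0],[0,0,0],[0,0,0],[0,0,0],[0,0,0]]'

```text
time: 1.77
tool_pos: [0.4573, 0.0806, 0.2311]
tcp_rot: [1.004, 1.327, -1.004]
wrist_force: [1.3, -0.1, 0.5]
width: 0.468
```

```bash
python3 -c "
from h import *
plan([.515,.283,.13],np.radians(-83.2))"
```

```text
t 1.77 tcp [0.4573 0.0806 0.2311] w 0.468 F [ 1.3 -0.1  0.5]
shift cm [ 10.11  11.07 -17.9 ] [ 9.  0. -0.] q [ 0.12 -0.14  2.03 -0.    1.25  1.42]
```

Request:
carry_out --offset '[[1,1.6,-2.56],[1,1.6,-2.56],[1,1.6,-2.56],[1,1.6,-2.56],[1,1.6,-2.56]]' --delta_rot '[[0,0,0],[0,0,0],[0,0,0],[0,0,0],[0,0,0]]'

```text
time: 2.18
tool_pos: [0.4997, 0.2252, 0.1804]
tcp_rot: [1.003, 1.328, -1.004]
wrist_force: [0.6, -0.5, -0.1]
width: 0.473
```

Request:
carry_out --offset '[[2.5,1.6,-2.55],[2.6,1.5,-2.55],[0,0,0],[0,0,0],[0,0,0]]' --delta_rot '[[0,0,0],[0,0,0],[4.5,0,0],[4.5,0,0],[0,0,0]]'

```text
time: 2.6
tool_pos: [0.5149, 0.2814, 0.1284]
tcp_rot: [1.119, 1.264, -1.125]
wrist_force: [0.3, 0.4, -0.1]
width: 0.474
```

```bash
python3 -c "
from h import *
plan([.515,.283,.03],np.radians(-83.2))
p,d=snap('top','pics/top1.png');p2,d2=snap('scene','pics/scene1.png')
a=cv2.resize(p[140:290,90:290,::-1],(400,300),interpolation=3)
b=cv2.resize(p2[150:300,270:470,::-1],(400,300),interpolation=3)
cv2.imwrite('pics/c1.png',np.hstack([a,b]))"
```

```text
t 2.6 tcp [0.5149 0.2814 0.1284] w 0.474 F [ 0.3  0.4 -0.1]
shift cm [ 9.84  0.06 -0.17] [-0.04  0.06  0.18] q [ 0.46  0.19  1.9  -0.    1.06  1.91]
```

View pics/c1.png

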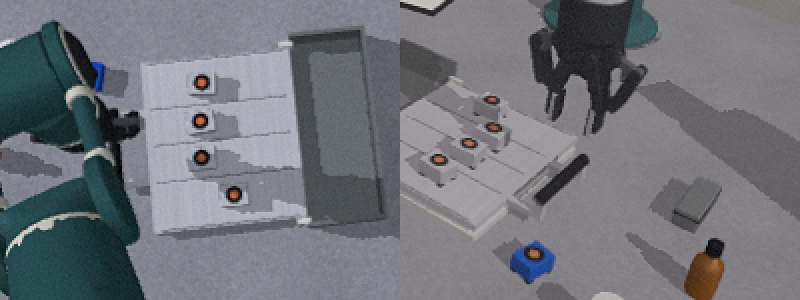

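The crop shows the gripper straddling the handle line, right panel about (575,110) above the bar at (560,180). The blue decoy is off the plate. I descend and close.

Request:
carry_out --offset '[[2.4,0,-0.1],[2.4,0,-0.07],[2.4,0,0],[2.0,0,0],[0.6,0,0]]' --delta_rot '[[0,0,0],[0,0,0],[0,0,0],[0,0,0],[0,0,0]]'

```text
time: 3.12
tool_pos: [0.5135, 0.2812, 0.0294]
tcp_rot: [1.117, 1.265, -1.125]
wrist_force: [-0.9, -0.7, -0.3]
width: 0.475
```

Request:
carry_out --offset '[[0,0,0],[0,0,0],[0,0,0],[0,0,0],[0,0,0]]' --delta_rot '[[0,0,0],[0,0,0],[0,0,0],[0,0,0],[0,0,0]]' --fingers -1 --newtons 40

```text
time: 3.53
tool_pos: [0.5163, 0.2821, 0.0333]
tcp_rot: [1.121, 1.262, -1.121]
wrist_force: [-0.3, -5.1, -1.7]
width: 0.171
```

```bash
python3 -c "
from h import *
plan([.515,.283,.03],np.radians(-83.2))"
```

```text
t 3.53 tcp [0.5163 0.2821 0.0333] w 0.171 F [-0.3 -5.1 -1.7]
shift cm [ 0.33 -0.12 -0.11] [ 0.03  0.06 -0.06] q [ 0.46  0.3   1.96 -0.    0.88  1.91]
```

The grip sits at 0.171 x 85 ≈ 15 mm, which matches the bar. Raising about the hinge now.

Request:
carry_out --offset '[[-0.55,0,0.02],[-0.55,0,0.02],[-0.55,0,0.02],[-0.55,0,0.02],[-0.55,0,0.02]]' --delta_rot '[[0,1.2,0],[0,1.2,0],[0,1.2,0],[0,1.2,0],[0,1.2,0]]'

```text
time: 3.95
tool_pos: [0.5165, 0.2798, 0.0592]
tcp_rot: [1.193, 1.343, -1.073]
wrist_force: [4.6, -3.4, -12.6]
width: 0.17
```

```bash
python3 -c "
from h import *
plan([.515,.283,.03],np.radians(-83.2))"
```

```text
t 3.95 tcp [0.5165 0.2798 0.0592] w 0.17 F [  4.6  -3.4 -12.6]
shift cm [ 2.94 -0.12 -0.03] [ 0.04 -5.98 -0.08] q [0.39 0.24 1.98 0.13 0.9  1.77]
```

Request:
carry_out --offset '[[-0.55,0,0.02],[-0.55,0,0.02],[-0.55,0,0.02],[-0.55,0,0.02],[-0.55,0,0.02]]' --delta_rot '[[0,1.2,0],[0,1.2,0],[0,1.2,0],[0,1.2,0],[0,1.2,0]]'

```text
time: 4.37
tool_pos: [0.5172, 0.2747, 0.0861]
tcp_rot: [1.264, 1.422, -1.022]
wrist_force: [6.0, -2.9, -13.1]
width: 0.17
```

Request:
carry_out --offset '[[-0.55,0,0.02],[-0.55,0,0.02],[-0.55,0,0.02],[-0.55,0,0.02],[-0.55,0,0.02]]' --delta_rot '[[0,1.2,0],[0,1.2,0],[0,1.2,0],[0,1.2,0],[0,1.2,0]]'

```text
time: 4.78
tool_pos: [0.5182, 0.2668, 0.1123]
tcp_rot: [1.334, 1.5, -0.968]
wrist_force: [5.3, -2.5, -13.6]
width: 0.17
```

Request:
carry_out --offset '[[-0.55,0,0.02],[-0.55,0,0.02],[-0.5,0,0.02],[-0.45,0,0.02],[-0.4,0,0.02]]' --delta_rot '[[0,1.2,0],[0,1.2,0],[0,1.1,0],[0,1.0,0],[0,0.9,0]]'

```text
time: 5.2
tool_pos: [0.5194, 0.2575, 0.135]
tcp_rot: [1.397, 1.57, -0.917]
wrist_force: [4.8, -1.5, -13.5]
width: 0.169
```

Request:
carry_out --offset '[[0,0,0],[0,0,0],[0,0,0],[0,0,0],[0,0,0]]' --delta_rot '[[0,0,0],[0,0,0],[0,0,0],[0,0,0],[0,0,0]]'

```text
time: 5.62
tool_pos: [0.5194, 0.2572, 0.1355]
tcp_rot: [1.395, 1.57, -0.918]
wrist_force: [4.4, -7.2, -8.8]
width: 0.167
```

```bash
python3 -c "
from h import *
plan([.515,.283,.03],np.radians(-83.2))
p,d=snap('top','pics/top2.png');p2,d2=snap('scene','pics/scene2.png')
a=cv2.resize(p[140:290,90:290,::-1],(400,300),interpolation=3)
b=cv2.resize(p2[110:260,190:390,::-1],(400,300),interpolation=3)
cv2.imwrite('pics/c2.png',np.hstack([a,b]))"
```

```text
t 5.62 tcp [0.5194 0.2572 0.1355] w 0.167 F [ 4.4 -7.2 -8.8]
shift cm [10.72 -0.16  1.75] [  0.04 -23.2   -0.12] q [0.18 0.14 2.   0.48 1.03 1.38]
```

View pics/c2.png

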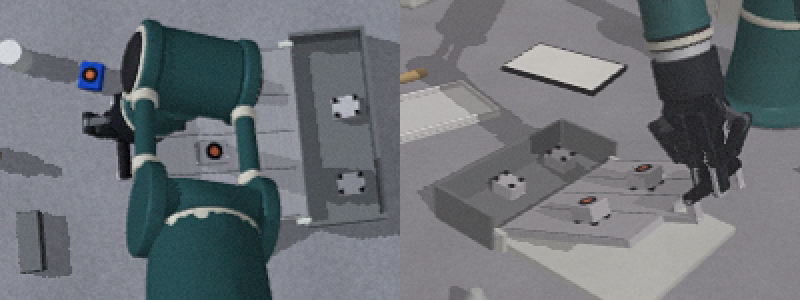

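Two holders slid into the trough, at right panel (508,185) and (560,158), and both lie upside down. Two stayed on the plate, at (590,205) and (643,175). The plate is at about 0.40 rad. I wait a little longer, then lower it.

Request:
carry_out --offset '[[0,0,0],[0,0,0],[0,0,0],[0,0,0],[0,0,0]]' --delta_rot '[[0,0,0],[0,0,0],[0,0,0],[0,0,0],[0,0,0]]'

```text
time: 6.13
tool_pos: [0.5195, 0.2572, 0.1355]
tcp_rot: [1.395, 1.569, -0.917]
wrist_force: [3.9, -7.2, -8.8]
width: 0.17
```

Request:
carry_out --offset '[[0.53,0,-0.01],[0.53,0,-0.01],[0.53,0,-0.01],[0.53,0,-0.01],[0.53,0,-0.01]]' --delta_rot '[[0,-1.16,0],[0,-1.16,0],[0,-1.16,0],[0,-1.16,0],[0,-1.16,0]]'

```text
time: 6.55
tool_pos: [0.5183, 0.2669, 0.1119]
tcp_rot: [1.327, 1.494, -0.973]
wrist_force: [1.2, -11.2, -2.7]
width: 0.17
```

Request:
carry_out --offset '[[0.53,0,-0.01],[0.53,0,-0.01],[0.53,0,-0.01],[0.53,0,-0.01],[0.53,0,-0.01]]' --delta_rot '[[0,-1.16,0],[0,-1.16,0],[0,-1.16,0],[0,-1.16,0],[0,-1.16,0]]'

```text
time: 6.97
tool_pos: [0.5173, 0.2745, 0.0868]
tcp_rot: [1.259, 1.418, -1.025]
wrist_force: [1.4, -11.3, -0.6]
width: 0.172
```

Request:
carry_out --offset '[[0.53,0,-0.01],[0.53,0,-0.01],[0.53,0,-0.01],[0.53,0,-0.01],[0.53,0,-0.01]]' --delta_rot '[[0,-1.16,0],[0,-1.16,0],[0,-1.16,0],[0,-1.16,0],[0,-1.16,0]]'

```text
time: 7.38
tool_pos: [0.5166, 0.2795, 0.061]
tcp_rot: [1.19, 1.341, -1.074]
wrist_force: [0.1, -10.4, 1.5]
width: 0.171
```

```bash
python3 -c "
from h import *
plan([.5163,.2821,.032],np.radians(-83.2))"
```

```text
t 7.38 tcp [0.5166 0.2795 0.061 ] w 0.171 F [  0.1 -10.4   1.5]
shift cm [ 2.91 -0.01  0.03] [ 0.06 -5.81 -0.05] q [0.4  0.24 1.97 0.12 0.9  1.77]
```

Request:
carry_out --offset '[[0.54,0,-0.01],[0.54,0,-0.01],[0.54,0,-0.01],[0.54,0,-0.01],[0.6,0,-0.01]]' --delta_rot '[[0,-1.16,0],[0,-1.16,0],[0,-1.16,0],[0,-1.16,0],[0,-1.16,0]]'

```text
time: 7.8
tool_pos: [0.5163, 0.282, 0.0339]
tcp_rot: [1.122, 1.263, -1.12]
wrist_force: [0.3, -9.0, 2.8]
width: 0.169
```

Request:
carry_out --offset '[[0.1,0,0],[0.1,0,0],[0,0,0],[0,0,0],[0,0,0]]' --delta_rot '[[0,0,0],[0,0,0],[0,0,0],[0,0,0],[0,0,0]]'

```text
time: 8.22
tool_pos: [0.5163, 0.2822, 0.0332]
tcp_rot: [1.122, 1.264, -1.12]
wrist_force: [-2.9, -10.7, 8.5]
width: 0.173
```

Request:
carry_out --offset '[[0,0,0],[0,0,0],[0,0,0],[0,0,0],[0,0,0]]' --delta_rot '[[0,0,0],[0,0,0],[0,0,0],[0,0,0],[0,0,0]]' --fingers -0.05

```text
time: 8.63
tool_pos: [0.5159, 0.2837, 0.0307]
tcp_rot: [1.124, 1.266, -1.119]
wrist_force: [-1.5, -0.0, -0.0]
width: 0.473
```

Request:
carry_out --offset '[[-2,0,0],[-3,0,0],[-3,0,0],[-3,0,0],[-1,0,0]]' --delta_rot '[[0,0,0],[0,0,0],[0,0,0],[0,0,0],[0,0,0]]'

```text
time: 9.05
tool_pos: [0.5184, 0.2843, 0.1556]
tcp_rot: [1.129, 1.263, -1.113]
wrist_force: [1.0, 0.9, 0.1]
width: 0.474
```

Request:
carry_out --offset '[[0,0,-4],[0,-2,-3.5],[0,-4,0],[0,-4,0],[0,-4,0]]' --delta_rot '[[0,0,0],[0,0,0],[0,0,0],[0,0,0],[0,0,0]]'

```text
time: 9.47
tool_pos: [0.3659, 0.3407, 0.1494]
tcp_rot: [1.122, 1.267, -1.121]
wrist_force: [-0.2, 0.2, -0.1]
width: 0.474
```

```bash
cat > m2.py <<'E'
from h import *
from m import comp,orange
p,d=snap('top','pics/top3.png');p2,d2=snap('scene','pics/scene3.png')
for n,p_,d_,b in(('top',p,d,(150,250,130,230)),('scene',p2,d2,(180,300,270,350))):
    P_=pts(n,d_)
    for m,c,a in comp(orange(p_),2):
        if b[0]<c[1]<b[1] and b[2]<c[0]<b[3]:
            q=np.median(P_[m],0);print(n,'orange',c.round(1),a,q.round(4), ray(n,[c],.054).round(4)[0])
            near=(np.hypot(P_[...,0]-q[0],P_[...,1]-q[1])<.036)&(abs(P_[...,2]-.054)<.006)
            if near.sum()>10:
                r=cv2.minAreaRect((P_[near][:,:2]*1000).astype(np.float32));print('    block',np.round(r[0],1),np.round(r[1],1),round(r[2],1))
P=pts('top',d);q=P[(P[...,0]>.4)&(P[...,0]<.65)&(P[...,1]>.22)&(P[...,1]<.24)];print('plate end z',np.median(q[:,2]))
a=cv2.resize(p[140:290,90:290,::-1],(400,300),interpolation=3)
b=cv2.resize(p2[150:300,190:390,::-1],(400,300),interpolation=3)
cv2.imwrite('pics/c3.png',np.hstack([a,b]))
E
python3 m2.py | tail -15; python3 -c "
from h import *
plan([.5163,.2821,.032],np.radians(-83.2))"
```

```text
scene plate n 3837 z [0.0252 0.0272 0.0291]
  rect mm [527.1 132.2] [280.6 305.8] 10.18
trough rim n 399 z [0.0503 0.0545 0.0585]
  rect mm [551.5 -31.9] [282.9 110.9] 7.13
top orange [134.3 176.8] 12 [0.6222 0.3338 0.0277] [0.6171 0.326  0.054 ]
top orange [190.3 180.8] 12 [0.6073 0.1647 0.0556] [0.6083 0.1644 0.054 ]
    block [606.9 164. ] [33.3 38.1] 1.5
top orange [190.2 218.3] 12 [0.4999 0.1608 0.0546] [0.4993 0.1604 0.054 ]
    block [498.7 160.8] [31.5 40.3] 5.2
scene orange [316.2 213.3] 10 [0.4997 0.1554 0.0539] [0.4999 0.156  0.054 ]
    block [501.6 156.9] [33.9 40.5] 6.4
scene orange [289.1 229.2] 11 [0.6076 0.1603 0.0543] [0.6079 0.1596 0.054 ]
    block [610.3 160.1] [33.6 42. ] 2.0
scene orange [336.9 276.4] 17 [0.6234 0.329  0.0263] [0.6483 0.3442 0.054 ]
plate end z 0.028114173395569403
t 9.57 tcp [0.361  0.3383 0.1477] w 0.473 F [ 0.5  0.1 -0. ]
shift cm [11.46 14.82  7.46] [ 0.17 -0.01  0.43] q [ 0.7  -0.    2.07  0.    1.09  2.15]
```

View pics/c3.png

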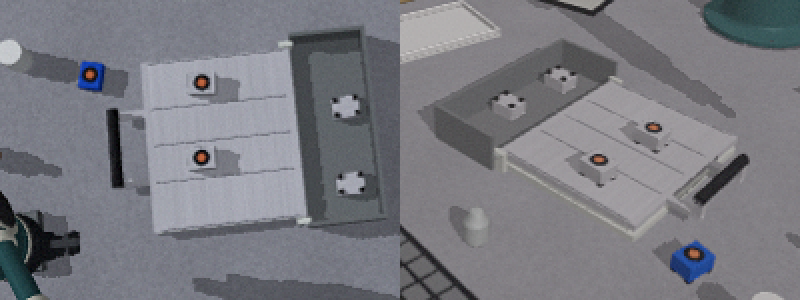

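The plate is level: end z is 0.028, and the holders read about 2 mm lower in the second view. The two grippers stand at left panel (202,82) and (202,157), and the two slipped ones lie in the trough at (345,106) and (350,182). I check the tray from the scene view, then go for holder A at (0.608, 0.162).

```bash
python3 - <<'E'
from h import *
z=np.load('pics/scene3.npz');p,d=z['p'],z['d'];P=pts('scene',d)
g=cv2.cvtColor(p,cv2.COLOR_RGB2HSV)
for n,f in(('scene','pics/scene3.npz'),('top','pics/top3.npz')):
    z=np.load(f);p,d=z['p'],z['d'];P=pts(n,d)
    m=((p.min(2)>125)&(np.hypot(P[...,0]-.518,P[...,1]+.336)<.15)&(P[...,2]<.03)).astype(np.uint8)
    k,l,st,c=cv2.connectedComponentsWithStats(m);i=1+st[1:,4].argmax()
    hull=cv2.convexHull(np.argwhere(l==i)[:,::-1].astype(np.float32)).reshape(-1,2)
    r=cv2.minAreaRect((ray(n,hull,.014)[:,:2]*1000).astype(np.float32));print(n,np.round(r[0],1),np.round(r[1],1),round(r[2],1),'z floor',np.percentile(P[l==i][:,2],[10,50,95]).round(4))
plan([.608,.162,.13],np.radians(-88))
E
```

```text
scene [ 532.7 -314.1] [294.9 291. ] 37.2 z floor [-0.0015  0.0024  0.0149]
top [ 525.5 -317.6] [179.6 213. ] 82.2 z floor [0.0012 0.005  0.0158]
t 9.57 tcp [0.361  0.3383 0.1477] w 0.473 F [ 0.5  0.1 -0. ]
shift cm [ 1.6  22.39 20.49] [4.97 0.01 0.43] q [ 0.7  -0.    2.07  0.    1.09  2.15]
```

Request:
carry_out --offset '[[0.1,2.24,2.05],[0.1,2.24,2.05],[0.1,2.24,2.05],[0.1,2.24,2.05],[0.1,2.24,2.05]]' --delta_rot '[[0,0,0],[0,0,0],[0,0,0],[0,0,0],[0,0,0]]' --fingers 0.45

```text
time: 9.98
tool_pos: [0.4925, 0.2513, 0.1448]
tcp_rot: [1.124, 1.266, -1.119]
wrist_force: [0.1, 0.6, 0.7]
width: 0.723
```

Request:
carry_out --offset '[[0.2,3.7,3.4],[0.3,3.7,3.4],[0.3,3.7,3.4],[0,0,0],[0,0,0]]' --delta_rot '[[0,0,0],[0,0,0],[0,0,0],[5,0,0],[0,0,0]]'

```text
time: 10.4
tool_pos: [0.5944, 0.1772, 0.1371]
tcp_rot: [1.192, 1.225, -1.19]
wrist_force: [-0.1, 0.8, -0.2]
width: 0.726
```

```bash
python3 - <<'E'
from h import *
t=np.array([(533,283),(606,292),(598,397),(521,386)])*.64
for n,c in(('top',t),('scene',[(173,166),(228,151),(240,164),(187,178)])):
    q=ray(n,c,.016)[:,:2];print(n,q.round(3).tolist(),q.mean(0).round(4),np.linalg.norm(q-np.roll(q,1,0),axis=1).round(3))
plan([.608,.162,.030],np.radians(-88))
E
```

```text
top [[0.623, -0.28], [0.608, -0.419], [0.409, -0.397], [0.427, -0.254]] [ 0.5169 -0.3376] [0.198 0.14  0.2   0.144]
scene [[0.625, -0.388], [0.399, -0.367], [0.431, -0.255], [0.633, -0.284]] [ 0.522  -0.3235] [0.104 0.227 0.117 0.204]
t 10.4 tcp [0.5944 0.1772 0.1371] w 0.726 F [-0.1  0.8 -0.2]
shift cm [10.71  1.33  1.59] [-0.53 -0.19  0.06] q [0.25 0.24 1.82 0.   1.09 1.79]
```

The hand-picked top-view corners give the tray centre as (0.517, -0.337) and its size as 199 x 142 mm, which matches. Descending on A.

Request:
carry_out --offset '[[1,0.67,0.8],[2,0.66,0.79],[2.5,0,0],[2.5,0,0],[2,0,0]]' --delta_rot '[[0,0,0],[0,0,0],[0,0,0],[0,0,0],[0,0,0]]'

```text
time: 10.82
tool_pos: [0.6046, 0.1641, 0.0356]
tcp_rot: [1.185, 1.23, -1.184]
wrist_force: [0.4, 0.4, -0.4]
width: 0.728
```

Request:
carry_out --offset '[[0.7,0,0],[0,0,0],[0,0,0],[0,0,0],[0,0,0]]' --delta_rot '[[0,0,0],[0,0,0],[0,0,0],[0,0,0],[0,0,0]]'

```text
time: 11.23
tool_pos: [0.6077, 0.1645, 0.0332]
tcp_rot: [1.19, 1.225, -1.181]
wrist_force: [-0.9, -0.5, -0.2]
width: 0.724
```

Request:
carry_out --offset '[[0,0,0],[0,0,0],[0,0,0],[0,0,0],[0,0,0]]' --delta_rot '[[0,0,0],[0,0,0],[0,0,0],[0,0,0],[0,0,0]]' --fingers -1 --newtons 25

```text
time: 11.65
tool_pos: [0.6073, 0.1641, 0.0328]
tcp_rot: [1.19, 1.225, -1.183]
wrist_force: [-1.1, 0.2, 6.1]
width: 0.46
```

```bash
python3 - <<'E'
from h import *
plan([.608,.162,.15],np.radians(-88))
E
```

```text
t 11.65 tcp [0.6073 0.1641 0.0328] w 0.46 F [-1.1  0.2  6.1]
shift cm [-11.72   0.08   0.17] [-0.2  -0.22 -0.11] q [0.22 0.36 1.87 0.   0.9  1.76]
```

Width 0.46 gives 39 mm, so the block is held. I lift it and carry it over.

Request:
carry_out --offset '[[-1,0,0],[-2,0,0],[-3,0,0],[-3,0,0],[-2.7,0,0]]' --delta_rot '[[0,0,0],[0,0,0],[0,0,0],[0,0,0],[0,0,0]]'

```text
time: 12.07
tool_pos: [0.6059, 0.1635, 0.1497]
tcp_rot: [1.188, 1.227, -1.185]
wrist_force: [1.1, 0.3, -0.9]
width: 0.461
```

Request:
carry_out --offset '[[0,-0.1,2],[0,-0.4,3],[0,-0.4,3.5],[0,-0.4,3.5],[0,-0.4,3.5]]' --delta_rot '[[0,0,0],[0,0,0],[0,0,0],[0,0,0],[0,0,0]]'

```text
time: 12.48
tool_pos: [0.5935, 0.007, 0.1479]
tcp_rot: [1.188, 1.227, -1.184]
wrist_force: [0.6, -0.5, -1.4]
width: 0.461
```

Request:
carry_out --offset '[[0,-0.4,3.5],[0,-0.4,3.5],[0,-0.4,3.5],[0,-0.4,3.5],[0,-0.4,3.5]]' --delta_rot '[[0,0,0],[0,0,0],[0,0,0],[0,0,0],[0,0,0]]'

```text
time: 12.9
tool_pos: [0.5789, -0.169, 0.1473]
tcp_rot: [1.189, 1.227, -1.185]
wrist_force: [1.0, 0.4, -0.7]
width: 0.461
```

Request:
carry_out --offset '[[0,-0.4,3.5],[0,-0.4,3.5],[0,-0.4,3.5],[0,-0.3,2.5],[0,-0.2,1.5]]' --delta_rot '[[0,0,0],[0,0,0],[0,0,0],[0,0,0],[5,0,0]]'

```text
time: 13.32
tool_pos: [0.5663, -0.316, 0.1467]
tcp_rot: [1.254, 1.183, -1.252]
wrist_force: [0.3, 0.5, -0.4]
width: 0.465
```

Request:
carry_out --offset '[[0,0,0],[0,0,0],[0,0,0],[0,0,0],[0,0,0]]' --delta_rot '[[5,0,0],[0,0,0],[0,0,0],[0,0,0],[0,0,0]]'

```text
time: 13.73
tool_pos: [0.5673, -0.3121, 0.1466]
tcp_rot: [1.314, 1.143, -1.311]
wrist_force: [0.3, 0.6, -0.6]
width: 0.461
```

```bash
python3 - <<'E'
from h import *
plan([.562,-.343,.0105],np.radians(-98))
E
```

```text
t 13.73 tcp [ 0.5673 -0.3121  0.1466] w 0.461 F [ 0.3  0.6 -0.6]
shift cm [13.6  -0.07  3.18] [-0.06 -0.2   0.06] q [-0.54  0.28  1.75  0.    1.12  1.17]
```

Request:
carry_out --offset '[[2,0,1.6],[3,0,1.58],[3,0,0],[3,0,0],[1.5,0,0]]' --delta_rot '[[0,0,0],[0,0,0],[0,0,0],[0,0,0],[0,0,0]]'

```text
time: 14.15
tool_pos: [0.5604, -0.3419, 0.0174]
tcp_rot: [1.315, 1.148, -1.314]
wrist_force: [-0.8, 1.2, -1.1]
width: 0.465
```

Request:
carry_out --offset '[[0.4,0,0],[0.3,0,0],[0.2,0,0],[0,0,0],[0,0,0]]' --delta_rot '[[0,0,0],[0,0,0],[0,0,0],[0,0,0],[0,0,0]]'

```text
time: 14.57
tool_pos: [0.5641, -0.3447, 0.0146]
tcp_rot: [1.316, 1.138, -1.311]
wrist_force: [-0.9, -0.1, -0.4]
width: 0.457
```

```bash
python3 - <<'E'
from h import *
plan([.562,-.343,.0100],np.radians(-98))
p,d=snap('scene','pics/scene4.png')
cv2.imwrite('pics/c4.png',cv2.resize(p[90:210,140:300,::-1],(640,480),interpolation=3))
E
```

```text
t 14.57 tcp [ 0.5641 -0.3447  0.0146] w 0.457 F [-0.9 -0.1 -0.4]
shift cm [ 0.46 -0.23 -0.13] [-0.17 -0.11 -0.12] q [-0.59  0.44  1.8   0.    0.9   1.12]
```

View pics/c4.png

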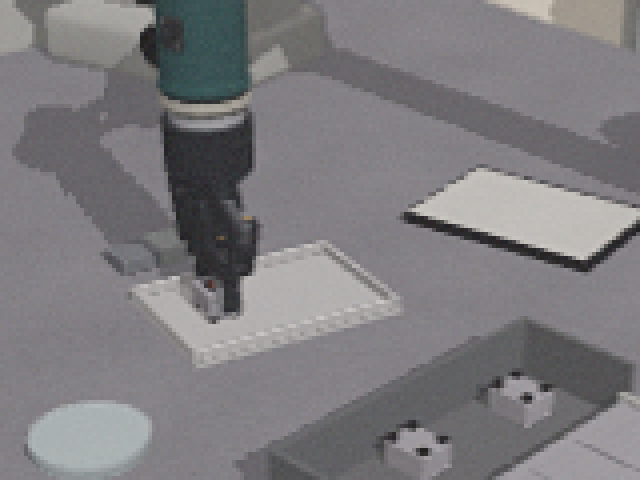

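The holder is in the fingers about 5 mm above the tray floor, at (207,297), upright and inside the walls. I lower it 4 mm more, release and retreat.

Request:
carry_out --offset '[[0.2,0,0],[0.2,0,0],[0.05,0,0],[0,0,0],[0,0,0]]' --delta_rot '[[0,0,0],[0,0,0],[0,0,0],[0,0,0],[0,0,0]]'

```text
time: 15.03
tool_pos: [0.5635, -0.3444, 0.0098]
tcp_rot: [1.316, 1.139, -1.312]
wrist_force: [-1.1, 0.8, 6.1]
width: 0.463
```

Request:
carry_out --offset '[[0,0,0],[0,0,0],[0,0,0],[0,0,0],[0,0,0]]' --delta_rot '[[0,0,0],[0,0,0],[0,0,0],[0,0,0],[0,0,0]]' --fingers 0.35

```text
time: 15.45
tool_pos: [0.5624, -0.3438, 0.0077]
tcp_rot: [1.316, 1.142, -1.313]
wrist_force: [0.3, -0.2, 0.0]
width: 0.679
```

Request:
carry_out --offset '[[-1,0,0],[-3,0,0],[-4,0,0],[-4,0,0],[-2,0,0]]' --delta_rot '[[0,0,0],[0,0,0],[0,0,0],[0,0,0],[0,0,0]]'

```text
time: 15.87
tool_pos: [0.565, -0.3459, 0.1545]
tcp_rot: [1.316, 1.133, -1.309]
wrist_force: [0.7, -1.0, -0.3]
width: 0.675
```

```bash
python3 - <<'E'
from h import *
plan([.500,.158,.15],np.radians(-84.5))
E
```

```text
t 15.87 tcp [ 0.565  -0.3459  0.1545] w 0.675 F [ 0.7 -1.  -0.3]
shift cm [  0.37 -13.62 -48.95] [-13.7    0.04  -0.35] q [-0.59  0.29  1.71  0.    1.13  1.12]
```

Request:
carry_out --offset '[[0,-1.05,-3.77],[0,-1.05,-3.77],[0,-1.05,-3.77],[0,-1.05,-3.77],[0,-1.05,-3.77]]' --delta_rot '[[0,0,0],[0,0,0],[0,0,0],[0,0,0],[0,0,0]]'

```text
time: 16.28
tool_pos: [0.5372, -0.1488, 0.1495]
tcp_rot: [1.317, 1.14, -1.313]
wrist_force: [1.0, 0.1, -0.0]
width: 0.674
```

Request:
carry_out --offset '[[0,-1.05,-3.77],[0,-1.05,-3.77],[0,-1.05,-3.77],[0,-1.05,-3.77],[0,-1.05,-3.77]]' --delta_rot '[[0,0,0],[0,0,0],[0,0,0],[0,0,0],[0,0,0]]'

```text
time: 16.7
tool_pos: [0.5121, 0.0455, 0.1503]
tcp_rot: [1.317, 1.14, -1.312]
wrist_force: [0.5, 0.1, -0.1]
width: 0.675
```

Request:
carry_out --offset '[[0,-1.05,-3.77],[0,-1.05,-3.77],[0,-1.0,-3.7],[0,0,0],[0,0,0]]' --delta_rot '[[0,0,0],[0,0,0],[0,0,0],[-6.8,0,0],[-6.8,0,0]]' --fingers 0.45

```text
time: 17.12
tool_pos: [0.4974, 0.1621, 0.1506]
tcp_rot: [1.135, 1.259, -1.13]
wrist_force: [0.6, -0.5, 0.5]
width: 0.726
```

```bash
python3 - <<'E'
from h import *
plan([.500,.158,.033],np.radians(-84.5))
E
```

```text
t 17.12 tcp [0.4974 0.1621 0.1506] w 0.726 F [ 0.6 -0.5  0.5]
shift cm [11.76  0.2   0.48] [ 0.47 -0.22 -0.05] q [0.26 0.04 2.01 0.   1.08 1.73]
```

Request:
carry_out --offset '[[2,0.1,0.3],[3,0.1,0.1],[3,0,0],[2.5,0,0],[1,0,0]]' --delta_rot '[[0,0,0],[0,0,0],[0,0,0],[0,0,0],[0,0,0]]'

```text
time: 17.53
tool_pos: [0.4974, 0.1554, 0.0317]
tcp_rot: [1.138, 1.258, -1.142]
wrist_force: [-0.5, -0.9, 0.6]
width: 0.727
```

Request:
carry_out --offset '[[0.3,0,0],[0,0,0],[0,0,0],[0,0,0],[0,0,0]]' --delta_rot '[[0,0,0],[0,0,0],[0,0,0],[0,0,0],[0,0,0]]'

```text
time: 17.95
tool_pos: [0.5018, 0.1564, 0.0336]
tcp_rot: [1.144, 1.253, -1.135]
wrist_force: [-0.3, 0.1, 0.2]
width: 0.726
```

Request:
carry_out --offset '[[0,0,0],[0,0,0],[0,0,0],[0,0,0],[0,0,0]]' --delta_rot '[[0,0,0],[0,0,0],[0,0,0],[0,0,0],[0,0,0]]' --fingers -1 --newtons 25

```text
time: 18.37
tool_pos: [0.501, 0.1563, 0.0328]
tcp_rot: [1.143, 1.254, -1.137]
wrist_force: [-1.4, 0.4, 6.6]
width: 0.463
```

Request:
carry_out --offset '[[-1,0,0],[-2,0,0],[-3,0,0],[-3,0,0],[-2.7,0,0]]' --delta_rot '[[0,0,0],[0,0,0],[0,0,0],[0,0,0],[0,0,0]]'

```text
time: 18.78
tool_pos: [0.4998, 0.1555, 0.1503]
tcp_rot: [1.142, 1.255, -1.138]
wrist_force: [-0.2, 0.2, -1.1]
width: 0.464
```

```bash
python3 - <<'E'
from h import *
plan([.472,-.331,.15],np.radians(-98))
E
```

```text
t 18.78 tcp [0.4998 0.1555 0.1503] w 0.464 F [-0.2  0.2 -1.1]
shift cm [-0.13 -7.35 48.17] [13.4  -0.19  0.05] q [0.25 0.04 2.01 0.   1.09 1.73]
```

Held (0.464). Carrying B to its place.

Request:
carry_out --offset '[[0,-0.3,2],[0,-0.5,3],[0,-0.5,3.5],[0,-0.5,3.5],[0,-0.5,3.5]]' --delta_rot '[[0,0,0],[0,0,0],[0,0,0],[0,0,0],[0,0,0]]'

```text
time: 19.2
tool_pos: [0.4913, -0.002, 0.1486]
tcp_rot: [1.141, 1.255, -1.137]
wrist_force: [0.6, 0.8, -0.5]
width: 0.458
```

Request:
carry_out --offset '[[0,-0.55,3.5],[0,-0.55,3.5],[0,-0.55,3.5],[0,-0.55,3.5],[0,-0.55,3.5]]' --delta_rot '[[0,0,0],[0,0,0],[0,0,0],[0,0,0],[0,0,0]]'

```text
time: 19.62
tool_pos: [0.4803, -0.1792, 0.1479]
tcp_rot: [1.142, 1.255, -1.138]
wrist_force: [0.9, 0.5, -1.0]
width: 0.464
```

Request:
carry_out --offset '[[0,-0.55,3.5],[0,-0.55,3.5],[0,-0.55,3.5],[0,-0.5,2.5],[0,-0.2,1.5]]' --delta_rot '[[0,0,0],[0,0,0],[0,0,0],[0,0,0],[4.5,0,0]]'

```text
time: 20.03
tool_pos: [0.4704, -0.3272, 0.1473]
tcp_rot: [1.201, 1.218, -1.199]
wrist_force: [-0.5, 1.2, -1.2]
width: 0.463
```

Request:
carry_out --offset '[[0,0,0],[0,0,0],[0,0,0],[0,0,0],[0,0,0]]' --delta_rot '[[4.5,0,0],[4.4,0,0],[0,0,0],[0,0,0],[0,0,0]]'

```text
time: 20.45
tool_pos: [0.4711, -0.3239, 0.1471]
tcp_rot: [1.312, 1.144, -1.309]
wrist_force: [-0.2, 0.3, 0.2]
width: 0.463
```

```bash
python3 - <<'E'
from h import *
plan([.472,-.331,.010],np.radians(-98))
E
```

```text
t 20.45 tcp [ 0.4711 -0.3239  0.1471] w 0.463 F [-0.2  0.3  0.2]
shift cm [13.7   0.2   0.74] [ 0.13 -0.2   0.07] q [-0.65  0.14  1.91  0.    1.09  1.06]
```

Request:
carry_out --offset '[[2,0.1,0.4],[3,0.1,0.34],[3,0,0],[3,0,0],[1.5,0,0]]' --delta_rot '[[0,0,0],[0,0,0],[0,0,0],[0,0,0],[0,0,0]]'

```text
time: 20.87
tool_pos: [0.4701, -0.3293, 0.0184]
tcp_rot: [1.312, 1.149, -1.311]
wrist_force: [-0.9, 1.0, -1.1]
width: 0.461
```

Request:
carry_out --offset '[[0.4,0,0],[0.3,0,0],[0.2,0,0],[0,0,0],[0,0,0]]' --delta_rot '[[0,0,0],[0,0,0],[0,0,0],[0,0,0],[0,0,0]]'

```text
time: 21.28
tool_pos: [0.4734, -0.3322, 0.0147]
tcp_rot: [1.313, 1.14, -1.309]
wrist_force: [-0.0, 0.3, -1.7]
width: 0.462
```

Request:
carry_out --offset '[[0.2,0,0],[0.2,0,0],[0.05,0,0],[0,0,0],[0,0,0]]' --delta_rot '[[0,0,0],[0,0,0],[0,0,0],[0,0,0],[0,0,0]]'

```text
time: 21.7
tool_pos: [0.473, -0.332, 0.0098]
tcp_rot: [1.314, 1.141, -1.309]
wrist_force: [-0.8, 0.7, 6.9]
width: 0.465
```

```bash
python3 - <<'E'
from h import *
plan([.472,-.331,.0098],np.radians(-98))
E
```

```text
t 21.7 tcp [ 0.473  -0.332   0.0098] w 0.465 F [-0.8  0.7  6.9]
shift cm [ 0.   -0.11 -0.08] [ 0.   -0.14 -0.05] q [-0.66  0.32  1.99  0.    0.84  1.05]
```

The 6.9 N upward force shows it has touched the floor. Releasing and retreating.

Request:
carry_out --offset '[[0,0,0],[0,0,0],[0,0,0],[0,0,0],[0,0,0]]' --delta_rot '[[0,0,0],[0,0,0],[0,0,0],[0,0,0],[0,0,0]]' --fingers 0.35

```text
time: 22.12
tool_pos: [0.472, -0.3312, 0.0083]
tcp_rot: [1.314, 1.143, -1.31]
wrist_force: [0.6, -0.6, 0.3]
width: 0.67
```

Request:
carry_out --offset '[[-1,0,0],[-3,0,0],[-4,0,0],[-4,0,0],[-4,0,0]]' --delta_rot '[[0,0,0],[0,0,0],[0,0,0],[0,0,0],[0,0,0]]'

```text
time: 22.53
tool_pos: [0.4718, -0.3316, 0.1705]
tcp_rot: [1.314, 1.144, -1.31]
wrist_force: [1.3, -0.5, -0.2]
width: 0.675
```

Request:
carry_out --offset '[[0,0,4],[0,0,4],[0,0,4],[0,0,4],[0,0,2]]' --delta_rot '[[0,0,0],[0,0,0],[0,0,0],[0,0,0],[0,0,0]]'

```text
time: 22.95
tool_pos: [0.4462, -0.5145, 0.1692]
tcp_rot: [1.313, 1.139, -1.312]
wrist_force: [-0.0, -0.2, -0.4]
width: 0.673
```

```bash
python3 - <<'E'
from h import *
p,d=snap('top','pics/top5.png');p2,d2=snap('scene','pics/scene5.png')
P=pts('top',d);h=cv2.cvtColor(p,cv2.COLOR_RGB2HSV)
o=((h[...,0]<15)&(h[...,1]>120)&(h[...,2]>110)&(P[...,1]<-.2)&(P[...,1]>-.42)).astype(np.uint8)
n,l,st,c=cv2.connectedComponentsWithStats(o)
t=np.radians(-7.8);Rt=np.array([[np.cos(t),np.sin(t)],[-np.sin(t),np.cos(t)]])
for i in range(1,n):
    q=np.median(P[l==i],0)
    if st[i,4]>3:
        m=(np.hypot(P[...,0]-q[0],P[...,1]-q[1])<.02)&(P[...,2]>.024)
        print(c[i],q.round(4),'tray xy',(Rt@(q[:2]-[.517,-.337])).round(3),'block top z',np.percentile(P[m][:,2],[10,50,90]).round(4))
q=P[(P[...,0]>.45)&(P[...,0]<.6)&(P[...,1]>.21)&(P[...,1]<.225)];print('plate end z',np.median(q[:,2]))
cv2.imwrite('pics/c5.png',np.vstack([np.hstack([cv2.resize(p[:,:,::-1],(400,300)),cv2.resize(p2[:,:,::-1],(400,300))]),cv2.resize(p2[100:220,100:420,::-1],(800,300))]))
print(read_state()['wrist_force'],read_state()['tool_pos'])
E
```

```text
[363.5 200. ] [ 0.5649 -0.3416  0.0309] tray xy [0.048 0.002] block top z [0.0282 0.0311 0.0345]
[360.15384615 231.76923077] [ 0.4708 -0.3285  0.0335] tray xy [-0.047  0.002] block top z [0.0272 0.0308 0.0346]
plate end z 0.028568444374363768
[ 0.8460374  -0.75885708  0.0163054 ] [ 0.44613314 -0.51390507  0.16853374]
```

View pics/c5.png

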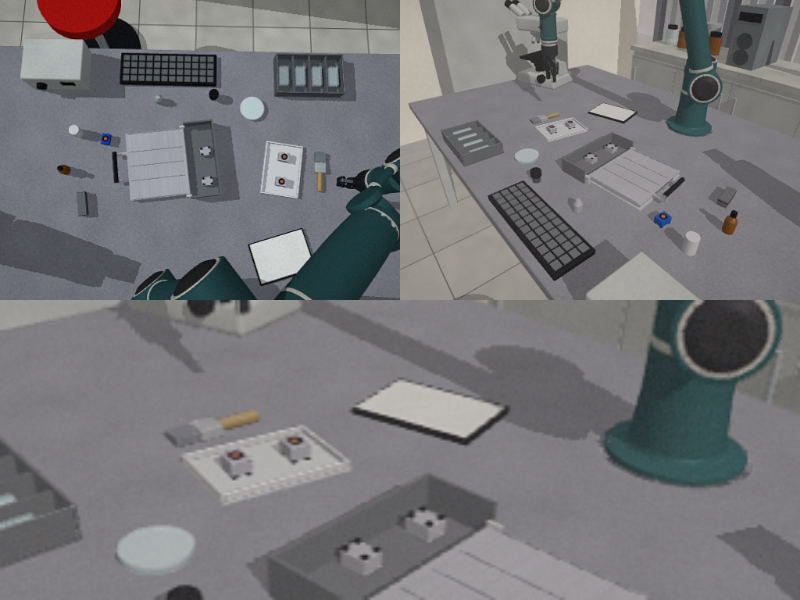

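Both gripping holders stand upright in the tray, in the lower panel at (237,462) and (297,445). Their tops are at 31 mm, which matches floor 5 + block 26 mm. The two slipped ones lie in the trough at (360,555) and (425,522), the plate is level, and the bystanders look unmoved.

```bash
python3 -c "
from workcell import *
print(finish_job())"
```

```text
the job is handed in; nothing more can be done
None
```

The job is done and handed in after about 23 s of robot time, out of 59 s; no verdict is reported.

**Tilt test:** I raised the plate by its handle to about 0.40 rad and held it there for nearly a second. Two holders slid into the catch trough, from the lanes at x = 28 and -83 mm. The two at x = 83 and -28 mm stayed on. I lowered the plate and put those two in the white tray, lowering each until it touched the floor before letting go.

**Last checks:**
- **Tray:** both holders stand upright about 47 mm either side of the tray's centre. Their tops are at 31 mm, which matches the 5 mm floor plus the 26 mm block.
- **Trough:** the two slipped holders lie upside down there, untouched.
- **Plate and arm:** the plate's end is at 28.6 mm, so it is level. The arm is clear and the wrist force is near zero.
- **Bystanders:** they look unmoved in the pictures; I did not measure their positions.

**What disagreed:**
- **Tray position:** the two cameras differed by about 15 mm. I used the top view because its corners gave the right tray size, and the final picture confirmed it.
- **Holder positions:** the cameras differed by about 4 mm along y, so I used the mean.

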